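# Hang the parts bin in a chain from the desk stand

### The job

Take the S-shaped wire hook (the one that ends in an open hook, not the one with a disc) off the peg rack, catch the parts bin's wire handle with its lower hook and lift the bin that way, without the gripper holding or pressing on the bin. Then hang the S-hook by its upper bend on the arm of the tall stand, between the post and the end ball, so that the bin hangs freely below it, clear of the post, and comes to rest. Do not knock, shift or tip the other hook, the flask, the bottle or the mouse, and keep the bin level enough not to spill.

Things in the scene. Friction and masses are not known exactly. Their poses are not given: they have to be found in the camera images.
- hook_grip (a point): S-hook, loose, 70 g: two parallel bent 6 mm steel wires, 168 mm tall, hanging on one of the rack's pegs. Point: middle of the black grip block on top (28 mm along x, 20 along y, grip across y; reaches 22 mm above, 30 below). z up as it hangs; the S lies in x-z, its bends run along y, 20 mm wide. Lower bend: open, tip at +x; upper bend: tip at -x. Lowest point 146 mm below
- hook_top (a point): in the S-hook's upper bend, where the centre of a 10 mm arm lies when seated; 37 mm below hook_grip. Bend 20 mm wide inside; its tip (outside at x = -16 mm) reaches 14 mm below. To seat: this point 22 to 32 mm above the arm's axis, come from the hook's +x side moving to its -x until over the arm, lower. To unhook: raise 27 mm, move 32 mm to its +x, go up
- hook_low (a point): in the S-hook's lower bend, where the centre of a 6 mm handle wire lies when seated; 137 mm below hook_grip, 9 mm above the lowest point. Bend 20 mm wide inside; its tip (outside at x = +16 mm) reaches 16 mm above. To catch: this point 22 to 32 mm below the wire, move the hook to its own +x until under the wire, raise
- tag_grip (a point): the other hook, to be left alone: same grip block, wires and upper bend, but it ends below in a round steel disc of 48 mm diameter. Point and axes as for hook_grip. It hangs on the other peg
- rack: peg rack, fixed; light wood, base 100 x 200 x 12 mm, upright panel at +x (near face at x = 30 mm) up to 136 mm. Origin under the base's centre, z up. Two 10 mm pegs, 55 mm long, point to -x at y = +50 and -50 mm, axis 130 mm up; the hooks hang on them 30 mm from the panel, their x along the rack's +y
- stand_seat (a point): hanging point on the arm of the tall fixed stand: on the arm's axis, 255 mm above the desk. The arm, a round 10 mm bar, runs along this frame's x: 90 mm to the post (at +x, 16 mm diameter, no higher than the arm) and 42 mm to its end ball (at -x, 15 mm diameter). The base plate (170 x 120 x 10 mm) has its centre 45 mm towards +x
- bin_handle (a point): centre of the wire handle of the blue open parts bin (loose, 0.1 to 0.25 kg): top of the arched 6 mm wire, 112 mm above the bin's underside. The wire runs along y, level over 16 mm, falling 14 mm within 46 mm either side, then down to the bin's sides at y = +-54 mm. Walls up to 45 mm high, 85 mm along x; nothing between rim and wire
- bin: the same bin; origin at the centre of its underside, axes as for bin_handle
- flask: grey flask, loose, 72 mm diameter, 250 mm tall, stands close to the bin's +x side, so that the hook has to come from the bin's -x side; origin at the centre of its underside
- bottle: white bottle with red cap, loose, 59 mm diameter, 146 mm tall, beyond the bin's -y end; origin at the centre of its underside
- mouse: black computer mouse, loose, 113 x 62 x 36 mm, off the bin's +y end; origin at the centre of its underside
There are look-alikes about, which are no part of the job. Leave any green or yellow look-alike of the bin alone.

How it is judged (in metres and radians):
On the way:
1. the bin hangs by its handle from the lower bend of the S-hook, off the desk (distance between bin_handle and hook_low below 0.02 m and height (world z) of bin above 0.02 m and contact force between bin and hook above 0.4 N), for 0.2 s.
At the end, for the whole second after the job is handed in: The S-hook is seated on the stand's arm (12 mm sideways and in height; along it 40 mm outwards to 60 mm inwards of the hanging point); the bin's handle lies in its lower bend (20 mm); the bin is over 20 mm above the desk, clear of the stand, level within 0.35 rad; both at rest (under 0.05 m/s) (all of step 1 and x of hook_top in the frame of stand_seat between -0.04 and 0.06 m and y of hook_top in the frame of stand_seat between -0.012 and 0.012 m and z of hook_top in the frame of stand_seat between -0.012 and 0.012 m and contact force between hook and stand above 0.4 N and contact force between bin and stand below 0.3 N and linear speed of each of bin, hook below 0.05 m/s and angle between bin's own z axis and vertical below 0.35 rad); the robot touches nothing.
It fails at once if the gripper or arm presses on the bin (over 2 N) (contact force between any of the fingers, the arm and bin above 2 N).
It fails at once if the bin tips more than 0.7 rad (angle between bin's own z axis and vertical above 0.7 rad).
It fails at once if the other hook is taken or shifted more than 40 mm (distance of tag_grip from where it was at the start of the episode above 0.04 m).
It fails at once if flask, bottle or mouse is shifted more than 30 mm or tipped more than 0.3 rad (distance of any of flask, bottle, mouse from where it was at the start of the episode above 0.03 m or angle between any of flask, bottle's own z axis and vertical above 0.3 rad).
It also fails if it takes over 67 s, if anything falls off the work surface, if the arm or the gripper's body presses on something with over 40 N, if the wrist force passes 120 N, or if a joint passes its speed limit or range.

### The arm

A 6-joint arm with a two-finger parallel gripper is mounted at the origin on a cart in front of the work surface, level with it; the furniture and walls round the work are solid. World frame = base frame: x ahead of the robot, y to its left, z up, the work surface at z = 0. Lengths are in mm, angles in rad, forces in N, time in s.
With the tool pointing down it reaches from about 275 to 750 mm from the base axis. Payload 10.2 kg.
Tool frame: the origin (TCP) lies midway between the tips of the shut fingers; the grasp point (between the pads) lies 19 mm behind it; z points along the fingers, y is the line along which they close (so a half turn about z gives the same grasp; the last joint's range is limited). The gripper opens to 85 mm and grips with 20 to 120 N. Pads are 22 mm wide; open, the fingers measure 114 mm over their backs; the gripper's body (76 mm by 85 mm) begins 54 mm behind the grasp point. The pads swing forward as they close: fully open they stand 13 mm farther back than shut.
Start: joints at [0.998, 0.313, 1.498, -0, 1.331, -0.223], TCP at [179.936, 493.208, 231.294] pointing down, gripper open.
Joint ranges: [-2.94, 2.94], [-0.97, 2.17], [0.19, 2.56], [-1.23, 4.37], [0.02, 3.11], [-2.88, 2.88]. Speed limits (rad/s): [2.39, 2.39, 3.01, 3.14, 3.14, 3.14].

### API

Orientations are given as a unit quaternion [w, x, y, z].
In Python, from rig import ctrl gives the robot as it stands.
- The arm moves only by the tool send_rows, never from a script. Its argument "targets" is a list of rows, each a list of 7 numbers: the closure, from -1 (fully open) to 1 (shut), so that 0 is half open, then the shift along the tool's x, y, z in m, then the turn, a rotation vector about the tool's x, y, z in rad. In form: [[claw, dx, dy, dz, ax, ay, az], ...]. A call has exactly 10 rows; each row shifts and turns the commanded pose from where the row before left it, along the tool's axes as they then stand; what a row does not reach is not made up. A row lasts 1/8 s, in which the tool goes at most 62.5 mm and 10.7 degrees, less where a joint would pass 70% of its speed; a pose out of reach is approached as far as the arm can. A call with a gripper value outside its range is refused whole. The fingers move at their own pace and stop on an object; "squeeze" is the grip in N (left out, the last holds). Time passes only in rows, so rows that do not move let the fingers close, or fill a call up. It gives the time, the measured TCP pose, the force, the opening and the grip force at its end, in the units of the state.
- ctrl.sense(): the state, without advancing time (a new reading comes with each control period).
- ctrl.capture(name): name is "scene" or "top"; returns a dict with "img" (480x640x3 uint8, red, green, blue), "camera_matrix" (3x3 intrinsics, pixels), "R" (3x3) and "t" (3): a world point X has camera coordinates R X + t. Camera axes: x right, y down, z forward; pixel columns grow to the right and rows downward; lengths in mm; the calibration is good to about 2 mm. A picture is of the moment at which its call begins. There is no depth.
- ctrl.finish_job(): hands the job in; it is judged then, once.
Trained networks look in a picture, given as the dict that the camera call returned (one of the last four; its "shot" number tells which), for a name from the list of things; names that differ only in an ending like _2 or _b are one class to them, and where a whole thing is asked for, a point or a joint stands for the part that bears it (a point fixed in the world has none). Each returns a list of dicts, best first, with "score" (0 to 1); they miss things now and then, are a little off and sometimes report something else, mostly with a low value. They report only what shows in the picture. A call takes as long as a camera call. They do not tell look-alikes from the thing itself.
- ctrl.boxes_of(query, picture): "extent" ([left, top, width, height] in pixels, round what is visible of it).
- ctrl.landmark_of(query, picture): "point" ([column, row] in pixels: a listed point, or the origin of a listed thing).
The state is a dict: "time_s": time; "joints": joint angles; "dq": joint speeds; "tau": joint torques, N m; "eef_pos": TCP position; "ee_rot": TCP orientation; "force": force on the tool from outside, world axes, zero at the start; "wrist_torque": the same for the moment, N m; "grip_width": opening from 0.0 (shut) to 1.0 (fully open); "grip_force": force on a finger pad.
Only numpy, scipy, OpenCV 4.12 (cv2) and the standard library are available. Lean on these libraries where they do the work, as an engineer would, in place of code of your own. Each camera call takes 0.05 s, during which the arm holds its last target. There are 200 camera calls.

## Working session

There is one attempt and no reset: what is moved stays moved. The work goes in short steps, Python scripts to look and compute and a tool call to move; the robot and the scene stay as the last step left them, time stands still between calls to the robot, and variables do not carry over. Pictures are saved under pics/ and viewed, at most 13 in all, crops included, and the job is handed in when it is done.

Besides the shell and the picture viewer there is one more tool, called after ">>>" by a JSON object that holds its "name" and its "arguments". send_rows: Moves the arm, as the interface text tells. Its arguments: {"type":"object","properties":{"targets":{"type":"array"},"squeeze":{"type":"number"}},"required":["targets"]}

```bash
mkdir -p pics; ls; cat > h.py <<'E'
import numpy as np, cv2
from scipy.optimize import least_squares
from rig import ctrl
def proj(c,X):
    p=c["camera_matrix"]@(c["R"]@np.asarray(X,float)+c["t"]); return p[:2]/p[2]
def tri(obs):
    A=[];b=[]
    for c,p in obs:
        C=-c["R"].T@c["t"]; d=c["R"].T@np.linalg.solve(c["camera_matrix"],[p[0],p[1],1]); d/=np.linalg.norm(d)
        P=np.eye(3)-np.outer(d,d); A.append(P); b.append(P@C)
    return np.linalg.lstsq(np.vstack(A),np.hstack(b),rcond=None)[0]
def onz(c,p,z):
    C=-c["R"].T@c["t"]; d=c["R"].T@np.linalg.solve(c["camera_matrix"],[p[0],p[1],1]); return C+d*(z-C[2])/d[2]
E
python3 - <<'E'
from h import *
cs={n:ctrl.capture(n) for n in("scene","top")}
for n,c in cs.items():
    cv2.imwrite(f"pics/{n}0.png",c["img"][:,:,::-1]); print(n,"cam",(-c["R"].T@c["t"]).round(), c["R"].round(2).tolist())
for q in "hook_grip hook_top hook_low tag_grip rack stand_seat bin_handle bin flask bottle mouse".split():
    for n,c in cs.items():
        print(q,n,[(np.round(d["point"]).tolist(),round(d["score"],2)) for d in ctrl.landmark_of(q,c)[:4]])
print(ctrl.sense())
E
```

```text
pics
scene cam [-302. -750.  850.] [[0.62, -0.79, 0.01], [-0.38, -0.31, -0.87], [0.69, 0.53, -0.49]]
top cam [ 530.  -19. 1483.] [[-0.0, -1.0, -0.0], [-1.0, 0.0, -0.09], [0.09, 0.0, -1.0]]
hook_grip scene [([166.0, 212.0], 0.67)]
hook_grip top [([142.0, 324.0], 0.59)]
hook_top scene [([166.0, 229.0], 0.58)]
hook_top top [([147.0, 321.0], 0.66)]
hook_low scene []
hook_low top []
tag_grip scene [([188.0, 227.0], 0.75)]
tag_grip top [([189.0, 322.0], 0.54)]
rack scene [([181.0, 272.0], 0.81)]
rack top [([181.0, 319.0], 0.89)]
stand_seat scene [([377.0, 296.0], 0.83), ([357.0, 289.0], 0.71)]
stand_seat top [([478.0, 352.0], 0.67), ([140.0, 326.0], 0.38)]
bin_handle scene [([409.0, 242.0], 0.92), ([424.0, 281.0], 0.81), ([310.0, 265.0], 0.58)]
bin_handle top [([331.0, 265.0], 0.82), ([440.0, 219.0], 0.65), ([388.0, 152.0], 0.62)]
bin scene [([418.0, 324.0], 0.66), ([409.0, 280.0], 0.62), ([310.0, 300.0], 0.55)]
bin top [([433.0, 223.0], 0.75), ([326.0, 270.0], 0.66), ([380.0, 163.0], 0.6)]
flask scene [([293.0, 284.0], 0.61)]
flask top [([288.0, 256.0], 0.67), ([349.0, 216.0], 0.28)]
bottle scene [([357.0, 285.0], 0.58)]
bottle top [([352.0, 215.0], 0.91)]
mouse scene [([258.0, 314.0], 0.76)]
mouse top [([479.0, 351.0], 0.49)]
{'time_s': 1.2, 'joints': array([ 9.97618966e-01,  3.12902301e-01,  1.49768631e+00,  2.79895719e-06,
        1.33100810e+00, -2.23408283e-01]), 'dq': array([ 0.00012042,  0.00073536, -0.00028975,  0.00013223, -0.00016273,
        0.00147903]), 'tau': array([ 2.01207913e-03, -4.12175095e+01, -2.59900725e+01, -1.54442228e-05,
        5.93560108e-04,  1.03784467e-05]), 'eef_pos': array([179.92744049, 493.21477168, 231.29815803]), 'ee_rot': array([-2.03923745e-06,  1.73994766e-01,  9.84746577e-01, -1.34120101e-06]), 'force': array([-0.12663542,  0.0008659 ,  0.32426479]), 'wrist_torque': array([ 0.03004234, -0.00323418, -0.00346541]), 'grip_force': 0.0, 'grip_width': 1.0037502945697294}
```

View pics/scene0.png

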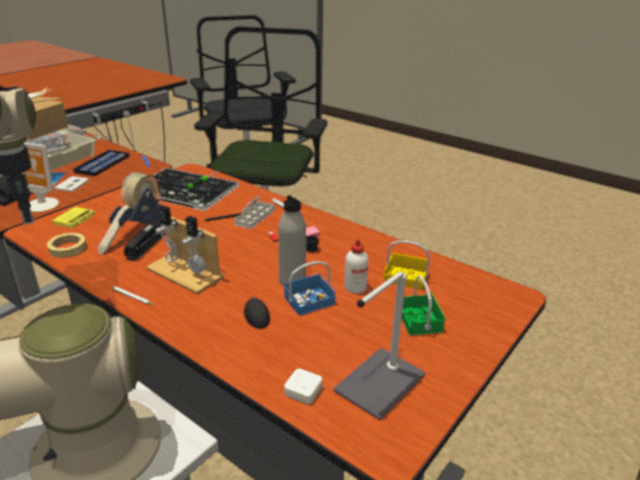

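View pics/top0.png

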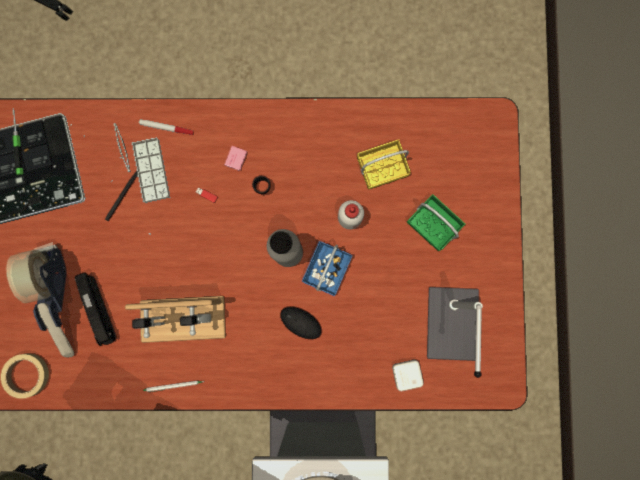

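```bash
python3 - <<'E'
from h import *
s=ctrl.capture("scene");t=ctrl.capture("top")
P=dict(hook_grip=((166,212),(142,324)),hook_top=((166,229),(147,321)),tag_grip=((188,227),(189,322)),rack=((181,272),(181,319)),stand_seat=((377,296),(478,352)),bin_handle=((310,265),(331,265)),bin=((310,300),(326,270)))
for k,(a,b) in P.items():
    X=tri([(s,a),(t,b)]); print(k,X.round(1),(proj(s,X)-a).round(1),(proj(t,X)-b).round(1))
for q,z in(("flask",0),("bottle",0)): print(q,[onz(t,d["point"],0).round().tolist() for d in ctrl.landmark_of(q,t)[:1]])
z=lambda i,x,y,w,h,f:cv2.resize(i[y:y+h,x:x+w,::-1],None,fx=f,fy=f,interpolation=cv2.INTER_CUBIC)
a=z(s["img"],140,195,100,100,4);b=z(s["img"],270,250,100,75,4);c=z(t["img"],120,280,120,75,3.3);d=z(t["img"],290,225,80,80,5)
H=np.zeros((600,800,3),np.uint8)
for im,(y,x) in((a,(0,0)),(b,(0,400)),(z(t["img"],110,285,133,66,3),(402,0)),(z(t["img"],265,225,99,74,4),(302,403))):
    im=im[:600-y,:800-x];H[y:y+im.shape[0],x:x+im.shape[1]]=im
cv2.imwrite("pics/m1.png",H)
E
```

```text
hook_grip [472.5 370.  176.2] [-0.1 -0. ] [ 0.1 -0.1]
hook_top [474.3 377.7 121.3] [1.1 0.1] [-0.9  1. ]
tag_grip [472.6 277.1 163.3] [1.7 0.1] [-1.4  1.5]
rack [473.1 332.    3.2] [1.6 0.1] [-1.3  1.3]
stand_seat [ 420.3 -318.3  249.8] [-0.8  0.1] [ 0.6 -0.4]
bin_handle [595.7 -24.6 111.3] [ 2.  -0.1] [-1.6  1.4]
bin [593.5 -18.3   3.5] [-0.7  0. ] [ 0.6 -0.5]
flask [[629.0, 74.0, 0.0]]
bottle [[725.0, -82.0, 0.0]]
```

View pics/m1.png

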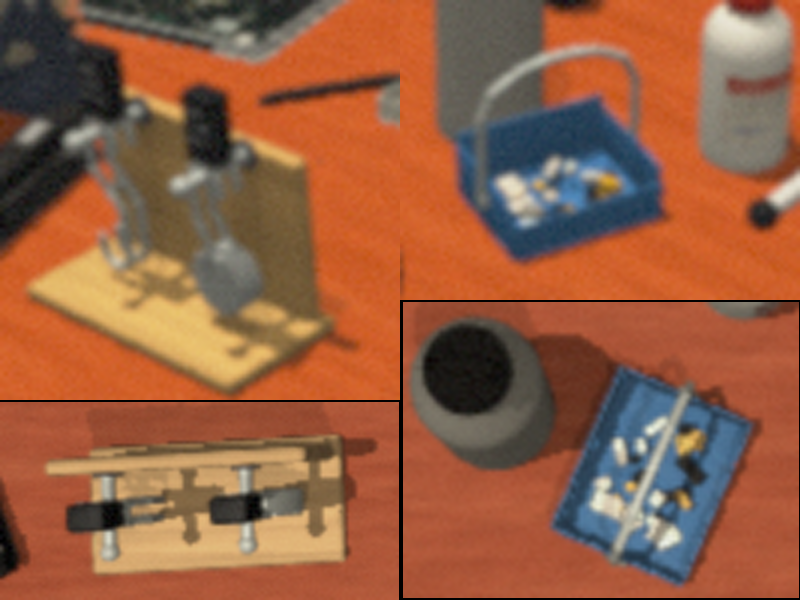

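```bash
python3 - <<'E'
from h import *
s=ctrl.capture("scene");t=ctrl.capture("top")
g=lambda p,z:onz(t,p,z)[:2]
A=g((141.7,342),12);B=g((225,337),12);print("rack corners",A,B,np.linalg.norm(A-B))
u=(A-B)/np.linalg.norm(A-B);ps=np.arctan2(-u[0],u[1]);n=np.array([u[1],-u[0]]);o=(A+B)/2+50*n
print("yaw",ps,"origin",o,"peg seat L",o+50*u+0*n)
print("peg L ends",g((146,309.3),130),g((146.7,335),130),"R",g((192.5,307),130))
c=np.array([g(p,45) for p in((319.25,241.5),(352.25,255.75),(335.75,295.25),(303,280.75))]);m=c.mean(0)
print("bin",c.round(),m,[np.linalg.norm(c[i]-c[i-1]).round() for i in range(4)])
v=c[0]+c[3]-c[1]-c[2];print("bin x dir",np.arctan2(v[1],v[0]), "y dir",(lambda w:np.arctan2(w[1],w[0]))(c[3]+c[2]-c[0]-c[1]))
for a,b in(((361,304),(478,375)),((401,277),(478,305))):
    X=tri([(s,a),(t,b)]);print("stand",X.round(1),(proj(t,X)-b).round(1),g(b,255).round(1))
print("seat top@255",g((478,352),255),"bin handle@112",g((331,265),112))
q=ctrl.landmark_of("hook_grip",t);print(q,[g(d["point"],167) for d in q])
E
```

```text
rack corners [422.86938795 418.76621216] [434.21217358 222.05673427] 197.03623391262164
yaw 0.05759884712793817 origin [478.45786301 323.28982341] peg seat L [475.57951282 373.20690566]
peg L ends [502.03772697 376.05304141] [446.48726347 373.13529358] R [506.83758863 274.55785341]
bin [[657.  -1.]
 [624. -78.]
 [532. -40.]
 [566.  37.]] [594.67370415 -20.65756621] [np.float64(99.0), np.float64(84.0), np.float64(100.0), np.float64(83.0)]
bin x dir 1.1565502405640875 y dir 2.7451750535593358
stand [ 375.7 -314.7  255.8] [ 0.1 -0.1] [ 375.5 -314.7]
stand [ 510.7 -319.   245.5] [-0.7  0.5] [ 511.8 -318.1]
seat top@255 [ 419.94888424 -315.81735989] bin handle@112 [598.85925839 -28.24253882]
[{'point': [140.2, 325.9], 'score': 0.84}] [array([467.87463997, 376.6630294 ])]
```

>>> {"name": "send_rows", "arguments": {"targets": [[-1,0,0,-0.007,0,0,0.166],[-1,0,0,-0.007,0,0,0.166],[-1,0,0,-0.007,0,0,0.166],[-1,0,0,-0.007,0,0,0.166],[-1,0,0,-0.007,0,0,0.166],[-1,0,0,-0.007,0,0,0.166],[-1,0,0,-0.007,0,0,0.167],[-1,0,0,-0.007,0,0,0],[-1,0,0,-0.007,0,0,0],[-1,0,0,-0.006,0,0,0]], "squeeze": 60}}

```text
time_s: 2.8
eef_pos: [179.9, 493.2, 300.7]
ee_rot: [-0.0, 0.686, 0.728, 0.0]
force: [0.6, 0.2, 0.4]
grip_width: 1.002
grip_force: 0.0
```

>>> {"name": "send_rows", "arguments": {"targets": [[-1,-0.008,0.016,0,0,0,0],[-1,-0.016,0.033,0,0,0,0],[-1,-0.02,0.042,0,0,0,0],[-1,-0.02,0.042,0,0,0,0],[-1,-0.02,0.042,0,0,0,0],[-1,-0.02,0.042,0,0,0,0],[-1,-0.016,0.033,0,0,0,0],[-1,-0.011,0.023,0,0,0,0],[-1,-0.006,0.013,0,0,0,0],[-1,0,0,0,0,0,0]]}}

```text
time_s: 4.05
eef_pos: [474.0, 372.4, 299.9]
ee_rot: [-0.0, 0.687, 0.727, -0.0]
force: [-0.4, -0.0, 0.5]
grip_width: 0.998
grip_force: 0.0
```

```bash
cat >> h.py <<'E'
def tool():
    from scipy.spatial.transform import Rotation as Ro
    s=ctrl.sense();q=s["ee_rot"];M=Ro.from_quat([q[1],q[2],q[3],q[0]]).as_matrix()
    return s,s["eef_pos"],M
E
python3 - <<'E'
from h import *
s,p,M=tool();print(p,np.arctan2(M[1,0],M[0,0]),M[:,2],s["joints"])
t=ctrl.capture("top");c=ctrl.capture("scene")
a=c["img"][180:300,120:280,::-1];b=t["img"][250:370,70:230,::-1]
cv2.imwrite("pics/m2.png",cv2.resize(np.hstack([a,b]),None,fx=2.5,fy=2.5,interpolation=cv2.INTER_CUBIC))
E
```

```text
[473.96042087 372.40618387 299.87609929] 1.6279528782118022 [-5.88786934e-04 -3.15225891e-04 -9.99999777e-01] [ 4.71824241e-01  4.58304548e-01  1.11433142e+00 -1.31738113e-05
  1.56962442e+00  4.14667794e-01]
```

View pics/m2.png

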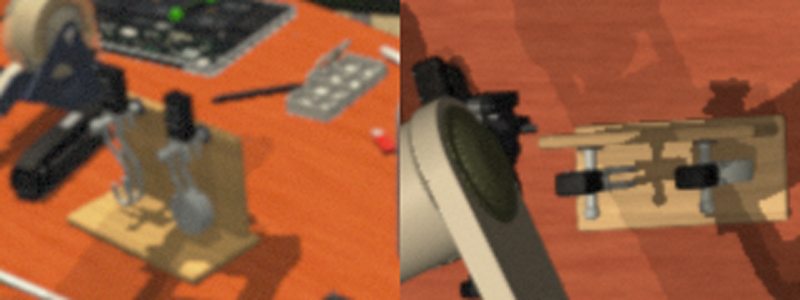

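```bash
python3 - <<'E'
from h import *
s,p,M=tool()
t=ctrl.capture("top");c=ctrl.capture("scene")
print(p,proj(t,p),proj(c,p),proj(t,[474,373,167]),proj(c,[474,373,167]))
a=c["img"][80:320,60:300,::-1].copy();b=t["img"][210:450,0:240,::-1].copy()
for im,cc,o in((a,c,(60,80)),(b,t,(0,210))):
    for X in(p,[474,373,167]):
        cv2.circle(im,tuple(np.int32(proj(cc,X)-o)),2,(0,255,0),-1)
cv2.imwrite("pics/m3.png",cv2.resize(np.hstack([a,b]),None,fx=1.66,fy=1.66,interpolation=cv2.INTER_CUBIC))
E
```

```text
[472.87397342 373.24507604 300.34947035] [120.92031448 326.61286034] [159.06862666 167.68659245] [142.00206504 322.98107935] [166.01392049 214.55295404]
```

View pics/m3.png

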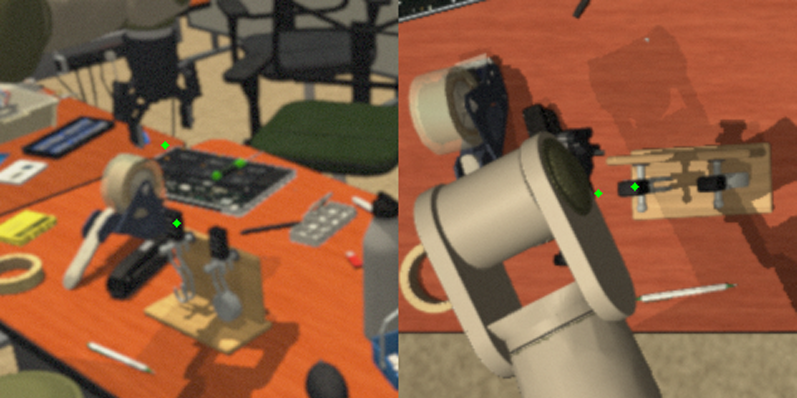

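>>> {"name": "send_rows", "arguments": {"targets": [[-1,0,0,0.005,0,0,0],[-1,0,0,0.01,0,0,0],[-1,0,0,0.015,0,0,0],[-1,0,0,0.015,0,0,0],[-1,0,0,0.015,0,0,0],[-1,0,0,0.01,0,0,0],[-1,0,0,0.005,0,0,0],[-1,0,0,0.003,0,0,0],[-1,0,0,0.002,0,0,0],[-1,0,0,0,0,0,0]]}}

```text
time_s: 5.5
eef_pos: [473.4, 373.0, 220.4]
ee_rot: [0.0, 0.686, 0.727, 0.0]
force: [-0.5, 0.6, 0.6]
grip_width: 1.0
grip_force: 0.0
```

```bash
python3 - <<'E'
from h import *
s,p,M=tool()
t=ctrl.capture("top");c=ctrl.capture("scene")
for q in("hook_grip","hook_top","tag_grip"):
  for n,cc in(("s",c),("t",t)): print(q,n,[(np.round(d["point"],1),round(d["score"],2)) for d in ctrl.landmark_of(q,cc)[:2]])
print(p,proj(t,p),proj(c,p))
a=c["img"][140:260,110:250,::-1];b=t["img"][260:380,80:220,::-1]
f=2.85
I=[cv2.resize(i,None,fx=f,fy=f,interpolation=cv2.INTER_CUBIC) for i in(a,b)]
for im,cc,o in((I[0],c,(110,140)),(I[1],t,(80,260))):
    for X in(p,p-M[:,2]*19+M[:,1]*42,p-M[:,2]*19-M[:,1]*42,[474,373,167]):
        cv2.circle(im,tuple(np.int32((proj(cc,X)-o)*f)),2,(0,255,0),-1)
cv2.imwrite("pics/m4.png",np.hstack(I))
E
```

```text
hook_grip s [(array([164. , 213.6]), 0.57), (array([309.1, 263.8]), 0.28)]
hook_grip t [(array([139. , 322.5]), 0.75)]
hook_top s [(array([163. , 226.1]), 0.88), (array([292.5, 283.6]), 0.36)]
hook_top t [(array([146.4, 324.9]), 0.66)]
tag_grip s [(array([189. , 228.7]), 0.86), (array([165.7, 213.5]), 0.32)]
tag_grip t [(array([187.2, 320.8]), 0.79), (array([298.1, 325.6]), 0.4)]
[473.44638363 373.03608563 220.42459002] [134.12210813 324.39438751] [163.29067052 196.31160325]
```

View pics/m4.png

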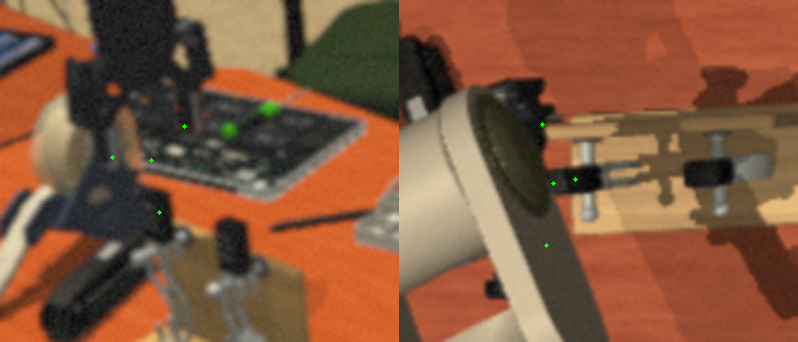

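>>> {"name": "send_rows", "arguments": {"targets": [[-1,0.001,0,0.005,0,0,0],[-1,0.001,0,0.01,0,0,0],[-1,0,0,0.013,0,0,0],[-1,0,0,0.013,0,0,0],[-1,0,0,0.011,0,0,0],[-1,0,0,0.008,0,0,0],[-1,0,0,0.006,0,0,0],[-1,0,0,0.004,0,0,0],[-1,0,0,0,0,0,0],[-1,0,0,0,0,0,0]]}}

```text
time_s: 7.15
eef_pos: [473.4, 375.1, 150.6]
ee_rot: [0.0, 0.686, 0.727, 0.0]
force: [-0.1, -0.6, -0.5]
grip_width: 1.001
grip_force: 0.0
```

>>> {"name": "send_rows", "arguments": {"targets": [[0.2,0,0,0,0,0,0],[0.4,0,0,0,0,0,0],[0.5,0,0,0,0,0,0],[0.7,0,0,0,0,0,0],[1,0,0,0,0,0,0],[1,0,0,0,0,0,0],[1,0,0,0,0,0,0],[1,0,0,0,0,0,0],[1,0,0,0,0,0,0],[1,0,0,0,0,0,0]], "squeeze": 70}}

```text
time_s: 8.4
eef_pos: [473.3, 375.0, 150.4]
ee_rot: [0.0, 0.686, 0.727, 0.0]
force: [-0.1, -0.0, 3.1]
grip_width: 0.228
grip_force: 68.3
```

>>> {"name": "send_rows", "arguments": {"targets": [[1,0,0,-0.004,0,0,0],[1,0,0,-0.008,0,0,0],[1,0,0,-0.009,0,0,0],[1,0,0,-0.005,0,0,0],[1,0,0,-0.001,0,0,0],[1,0.005,0,0,0,0,0],[1,0.01,0,0,0,0,0],[1,0.01,0,0,0,0,0],[1,0.007,0,0,0,0,0],[1,0.003,0,0,0,0,0]]}}

```text
time_s: 9.65
eef_pos: [471.1, 410.5, 177.1]
ee_rot: [-0.0, 0.686, 0.728, -0.0]
force: [1.2, 0.1, -1.5]
grip_width: 0.225
grip_force: 68.3
```

>>> {"name": "send_rows", "arguments": {"targets": [[1,0,0,-0.005,0,0,0],[1,0,0,-0.01,0,0,0],[1,0,0,-0.02,0,0,0],[1,0,0,-0.025,0,0,0],[1,0,0,-0.025,0,0,0],[1,0,0,-0.025,0,0,0],[1,0,0,-0.02,0,0,0],[1,0,0,-0.015,0,0,0],[1,0,0,-0.01,0,0,0],[1,0,0,0,0,0,0]]}}

```text
time_s: 10.9
eef_pos: [471.4, 410.0, 332.7]
ee_rot: [0.0, 0.686, 0.727, 0.0]
force: [-0.3, -0.9, -0.8]
grip_width: 0.222
grip_force: 68.3
```

```bash
python3 - <<'E'
from h import *
s,p,M=tool();print(p,s["grip_width"],s["grip_force"],s["force"])
t=ctrl.capture("top");c=ctrl.capture("scene")
for q in("hook_grip","hook_top","hook_low","tag_grip"):
  for n,cc in(("s",c),("t",t)): print(q,n,[(np.round(d["point"],1).tolist(),round(d["score"],2)) for d in ctrl.landmark_of(q,cc)[:2]])
g=p+[0,0,17]
for d in(0,37,137):print(d,proj(c,g-[0,0,d]),proj(t,g-[0,0,d]))
cv2.imwrite("pics/m5.png",cv2.resize(c["img"][110:260,80:260,::-1],None,fx=3.5,fy=3.5,interpolation=cv2.INTER_CUBIC))
E
```

```text
[471.37451896 409.96141579 332.7030315 ] 0.2223435528710573 68.28472137451172 [-0.33389902 -0.86585222 -0.77020052]
hook_grip s [([145.5, 147.1], 0.83)]
hook_grip t [([92.0, 330.1], 0.8), ([183.8, 316.6], 0.59)]
hook_top s [([145.9, 161.2], 0.65)]
hook_top t []
hook_low s [([153.3, 195.4], 0.85), ([183.8, 271.6], 0.68)]
hook_low t [([117.4, 324.0], 0.74)]
tag_grip s [([187.8, 227.9], 0.88)]
tag_grip t [([189.5, 320.7], 0.86)]
0 [146.82704907 145.92429258] [ 91.77250367 328.8102453 ]
37 [148.86627667 159.7286564 ] [ 99.23813881 327.77413907]
137 [154.12486165 195.326164  ] [117.23156515 325.27695015]
```

View pics/m5.png

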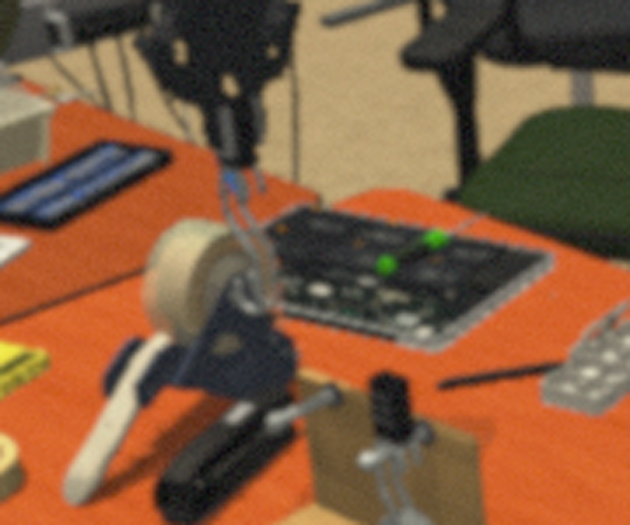

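>>> {"name": "send_rows", "arguments": {"targets": [[1,0,0,0,0,0,0.155],[1,0,0,0,0,0,0.155],[1,0,0,0,0,0,0.153],[1,-0.0092,0.004,0,0,0,0],[1,-0.023,0.01,0,0,0,0],[1,-0.037,0.016,0,0,0,0],[1,-0.041,0.018,0,0,0,0],[1,-0.041,0.018,0,0,0,0],[1,-0.041,0.018,0,0,0,0],[1,-0.041,0.018,0,0,0,0]]}}

```text
time_s: 12.65
eef_pos: [472.7, 153.5, 332.4]
ee_rot: [0.0, 0.834, 0.552, 0.0]
force: [-0.1, -0.4, -0.1]
grip_width: 0.224
grip_force: 68.3
```

>>> {"name": "send_rows", "arguments": {"targets": [[1,-0.041,0.018,0,0,0,0],[1,-0.041,0.018,0,0,0,0],[1,-0.037,0.016,0,0,0,0],[1,-0.032,0.014,0,0,0,0],[1,-0.023,0.01,0,0,0,0],[1,-0.014,0.006,0,0,0,0],[1,-0.009,0.004,0,0,0,0],[1,0,0,0,0,0,0],[1,0,0,0,0,0,0],[1,0,0,0,0,0,0]]}}

```text
time_s: 13.9
eef_pos: [474.6, -59.0, 332.3]
ee_rot: [0.0, 0.835, 0.551, 0.0]
force: [-0.4, -0.2, -0.8]
grip_width: 0.225
grip_force: 68.3
```

```bash
python3 - <<'E'
from h import *
s,p,M=tool();print(p,np.arctan2(M[1,0],M[0,0]),s["grip_width"])
d=np.array([572.,-78,205])-p;print("to approach, tool axes",(M.T@d).round(1))
t=ctrl.capture("top");c=ctrl.capture("scene")
for q in("bin_handle","bin","flask"):
  for n,cc in(("s",c),("t",t)): print(q,n,[(np.round(d["point"],1).tolist(),round(d["score"],2)) for d in ctrl.landmark_of(q,cc)[:3]])
print(proj(c,[596,-23,112]),proj(t,[596,-23,112]),proj(c,[629,74,0]))
E
```

```text
[474.55843851 -58.98750641 332.33680286] 1.1668440049358122 0.22462937610187517
to approach, tool axes [ 20.8  97.1 127.3]
bin_handle s [([426.1, 285.1], 0.94), ([189.2, 224.8], 0.72), ([408.2, 244.2], 0.69)]
bin_handle t [([390.2, 153.6], 0.95), ([439.9, 217.6], 0.61)]
bin s [([407.5, 277.7], 0.88), ([310.5, 299.3], 0.75), ([422.3, 320.1], 0.62)]
bin t [([382.6, 162.5], 0.9), ([326.2, 269.4], 0.84), ([432.2, 220.0], 0.61)]
flask s [([290.8, 282.8], 0.97)]
flask t [([286.3, 252.2], 0.88)]
[311.5339511  264.41029734] [328.64724406 266.28956524] [291.11698344 282.07194682]
```

>>> {"name": "send_rows", "arguments": {"targets": [[1,0.002,0.01,0,0,0,0],[1,0.004,0.017,0,0,0,0],[1,0.005,0.022,0,0,0,0],[1,0.005,0.022,0,0,0,0],[1,0.003,0.016,0.005,0,0,0],[1,0.002,0.01,0.01,0,0,0],[1,0,0,0.02,0,0,0],[1,0,0,0.02,0,0,0],[1,0,0,0.015,0,0,0],[1,0,0,0.01,0,0,0]]}}

```text
time_s: 15.55
eef_pos: [571.9, -78.4, 251.5]
ee_rot: [-0.0, 0.835, 0.55, -0.0]
force: [0.1, -0.8, -0.4]
grip_width: 0.224
grip_force: 68.4
```

>>> {"name": "send_rows", "arguments": {"targets": [[1,0,0,0.005,0,0,0],[1,0,0,0.01,0,0,0],[1,0,0,0.01,0,0,0],[1,0,0,0.01,0,0,0],[1,0,0,0.006,0,0,0],[1,0,0,0.004,0,0,0],[1,0,0,0.002,0,0,0],[1,0,0,0,0,0,0],[1,0,0,0,0,0,0],[1,0,0,0,0,0,0]]}}

```text
time_s: 16.8
eef_pos: [572.0, -78.5, 205.5]
ee_rot: [0.0, 0.835, 0.55, 0.0]
force: [-0.2, 0.3, -1.3]
grip_width: 0.226
grip_force: 68.4
```

```bash
python3 - <<'E'
from h import *
s,p,M=tool();print(p,s["grip_width"],s["force"])
t=ctrl.capture("top");c=ctrl.capture("scene")
for q in("bin_handle","hook_low"):
  for n,cc in(("s",c),("t",t)): print(q,n,[(np.round(d["point"],1).tolist(),round(d["score"],2)) for d in ctrl.landmark_of(q,cc)[:4]])
lo=p-[0,0,120];print(proj(c,lo),proj(t,lo),proj(c,[596,-23,112]))
print("to catch",(M.T@(np.array([596,-23,112-27])-lo)).round(1))
f=5;im=cv2.resize(c["img"][215:320,265:400,::-1],None,fx=f,fy=f,interpolation=cv2.INTER_CUBIC)
for X in(lo,[596,-23,112]): cv2.circle(im,tuple(np.int32((proj(c,X)-[265,215])*f)),3,(0,255,0),-1)
cv2.imwrite("pics/m6.png",im)
E
```

```text
[572.01322752 -78.45330933 205.47005358] 0.22551206907022772 [-0.20771904  0.32189167 -1.31668786]
bin_handle s [([307.9, 265.2], 0.91), ([421.0, 281.8], 0.8), ([408.5, 239.9], 0.76)]
bin_handle t [([388.3, 155.7], 0.94), ([439.5, 220.4], 0.68), ([325.1, 268.3], 0.55), ([351.3, 213.6], 0.18)]
hook_low s [([321.7, 285.9], 0.78), ([376.5, 295.5], 0.74), ([321.1, 253.1], 0.67)]
hook_low t []
[323.09018092 285.84296646] [353.13649477 277.398051  ] [311.5339511  264.41029734]
to catch [60.4  0.2  0.5]
```

View pics/m6.png

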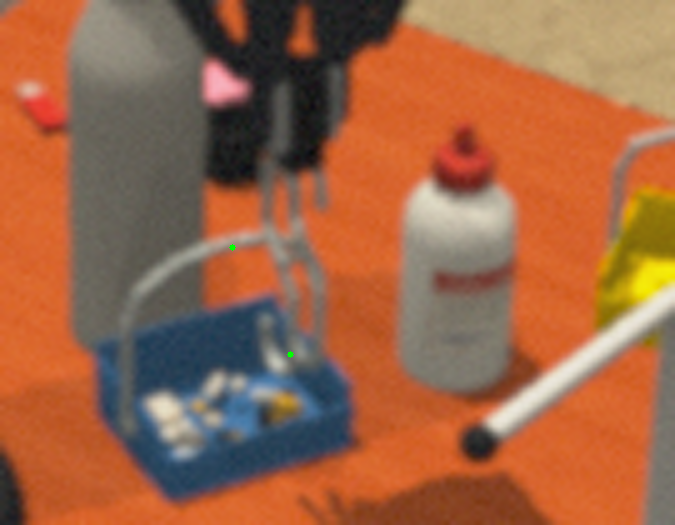

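>>> {"name": "send_rows", "arguments": {"targets": [[1,0.003,0,0,0,0,0],[1,0.007,0,0,0,0,0],[1,0.01,0,0,0,0,0],[1,0.01,0,0,0,0,0],[1,0.01,0,0,0,0,0],[1,0.008,0,0,0,0,0],[1,0.006,0,0,0,0,0],[1,0.005,0,0,0,0,0],[1,0.003,0,0,0,0,0],[1,0,0,0,0,0,0]]}}

```text
time_s: 18.35
eef_pos: [596.4, -21.4, 205.2]
ee_rot: [-0.0, 0.835, 0.55, -0.0]
force: [-0.3, 0.5, -0.3]
grip_width: 0.222
grip_force: 68.4
```

>>> {"name": "send_rows", "arguments": {"targets": [[1,0,0,-0.004,0,0,0],[1,0,0,-0.006,0,0,0],[1,0,0,-0.006,0,0,0],[1,0,0,-0.004,0,0,0],[1,0,0,-0.002,0,0,0],[1,0,0,-0.002,0,0,0],[1,0,0,-0.002,0,0,0],[1,0,0,-0.003,0,0,0],[1,0,0,-0.003,0,0,0],[1,0,0,-0.003,0,0,0]]}}

```text
time_s: 19.6
eef_pos: [596.4, -21.4, 240.4]
ee_rot: [-0.0, 0.835, 0.55, -0.0]
force: [-0.9, -0.7, -1.6]
grip_width: 0.229
grip_force: 68.3
```

```bash
python3 - <<'E'
from h import *
s,p,M=tool();print(p,s["grip_width"],s["force"])
c=ctrl.capture("scene");t=ctrl.capture("top")
for q in("bin_handle","bin"):
  for n,cc in(("s",c),("t",t)): print(q,n,[(np.round(d["point"],1).tolist(),round(d["score"],2)) for d in ctrl.landmark_of(q,cc)[:4]])
lo=p-[0,0,120];print(proj(c,lo),proj(t,lo))
f=5;im=cv2.resize(c["img"][215:320,265:400,::-1],None,fx=f,fy=f,interpolation=cv2.INTER_CUBIC)
cv2.imwrite("pics/m7.png",im)
E
```

```text
[596.35292433 -21.43377708 240.41265542] 0.2286980292786334 [-0.94017361 -0.70474885 -1.57122935]
bin_handle s [([408.7, 241.5], 0.81), ([424.2, 283.1], 0.73), ([353.6, 288.1], 0.63), ([306.4, 260.7], 0.56)]
bin_handle t [([443.0, 217.4], 0.89), ([388.3, 151.7], 0.87)]
bin s [([423.9, 322.2], 0.85), ([313.1, 295.7], 0.8), ([407.1, 279.3], 0.74)]
bin t [([382.1, 161.9], 0.86), ([432.9, 221.2], 0.71)]
[311.14661524 261.2358145 ] [327.94879629 265.94780608]
```

View pics/m7.png

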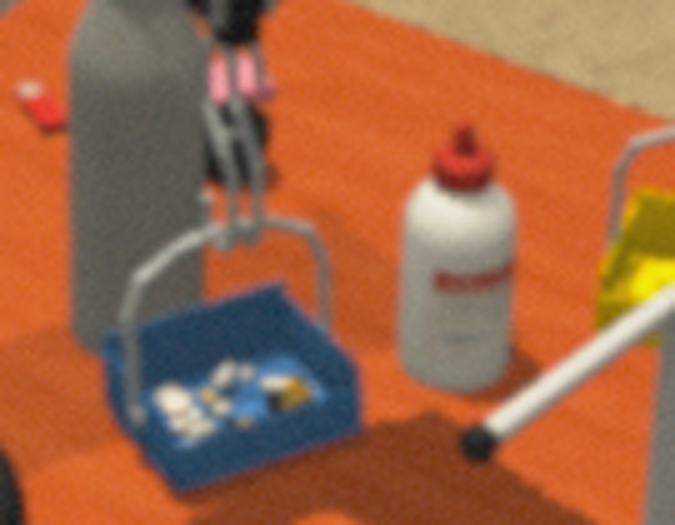

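>>> {"name": "send_rows", "arguments": {"targets": [[1,0,0,-0.003,0,0,0],[1,0,0,-0.006,0,0,0],[1,0,0,-0.008,0,0,0],[1,0,0,-0.009,0,0,0],[1,0,0,-0.009,0,0,0],[1,0,0,-0.009,0,0,0],[1,0,0,-0.008,0,0,0],[1,0,0,-0.006,0,0,0],[1,0,0,-0.004,0,0,0],[1,0,0,-0.002,0,0,0]]}}

```text
time_s: 21.15
eef_pos: [596.4, -21.5, 304.4]
ee_rot: [-0.0, 0.835, 0.55, -0.0]
force: [-0.5, -0.2, -2.6]
grip_width: 0.227
grip_force: 68.3
```

>>> {"name": "send_rows", "arguments": {"targets": [[1,-0.004,-0.001,0,0,0,0],[1,-0.0077,-0.002,0,0,0,0],[1,-0.0116,-0.003,0,0,0,0],[1,-0.0155,-0.004,0,0,0,0],[1,-0.0193,-0.005,0,0,0,0],[1,-0.0193,-0.005,0,0,0,0],[1,-0.0193,-0.005,0,0,0,0],[1,-0.0193,-0.005,0,0,0,0],[1,-0.0193,-0.005,0,0,0,0],[1,-0.0193,-0.005,0,0,0,0]]}}

```text
time_s: 22.4
eef_pos: [497.8, -148.8, 304.3]
ee_rot: [0.0, 0.835, 0.55, 0.0]
force: [-0.9, 0.3, -1.1]
grip_width: 0.227
grip_force: 68.3
```

>>> {"name": "send_rows", "arguments": {"targets": [[1,-0.0193,-0.005,0,0,0,0],[1,-0.0193,-0.005,0,0,0,0],[1,-0.0193,-0.005,0,0,0,0],[1,-0.0193,-0.005,0,0,0,0],[1,-0.0174,-0.005,0,0,0,0],[1,-0.0135,-0.004,0,0,0,0],[1,-0.0106,-0.003,0,0,0,0],[1,-0.0077,-0.002,0,0,0,0],[1,-0.005,-0.0015,0,0,0,0],[1,-0.002,-0.0005,0,0,0,0]]}}

```text
time_s: 23.65
eef_pos: [413.0, -256.3, 304.3]
ee_rot: [-0.0, 0.835, 0.55, 0.0]
force: [-0.2, 0.6, -2.7]
grip_width: 0.224
grip_force: 68.3
```

>>> {"name": "send_rows", "arguments": {"targets": [[1,0,0,0,0,0,-0.015],[1,0,0,0,0,0,-0.035],[1,0,0,0,0,0,-0.05],[1,0,0,0,0,0,-0.06],[1,0,0,0,0,0,-0.06],[1,0,0,0,0,0,-0.06],[1,0,0,0,0,0,-0.05],[1,0,0,0,0,0,-0.03],[1,0,0,0,0,0,-0.015],[1,0,0,0,0,0,-0.004]]}}

```text
time_s: 24.9
eef_pos: [413.1, -256.2, 304.3]
ee_rot: [0.0, 0.716, 0.698, -0.0]
force: [0.4, -0.0, -1.9]
grip_width: 0.226
grip_force: 68.3
```

```bash
python3 - <<'E'
from h import *
s,p,M=tool();print(p,np.arctan2(M[1,0],M[0,0]),s["grip_width"],s["force"])
t=ctrl.capture("top");c=ctrl.capture("scene")
for q in("stand_seat","hook_top","bin_handle"):
  for n,cc in(("s",c),("t",t)): print(q,n,[(np.round(d["point"],1).tolist(),round(d["score"],2)) for d in ctrl.landmark_of(q,cc)[:3]])
ht=p-[0,0,20];S=np.array([412,-316,255.])
print("pred hook_top",proj(c,ht),proj(t,ht),"low",proj(c,p-[0,0,120]),"seat",proj(c,[419,-316,255]),proj(t,[419,-316,255]))
print("to over seat",(M.T@(S+[0,0,27]-ht)).round(1))
a=c["img"][190:370,300:460,::-1];b=t["img"][270:450,380:540,::-1]
cv2.imwrite("pics/m8.png",cv2.resize(np.hstack([a,b]),None,fx=2.5,fy=2.5,interpolation=cv2.INTER_CUBIC))
E
```

```text
[ 413.09289107 -256.18169759  304.28848309] 1.5450831012498076 0.22614203800702085 [ 0.35760325 -0.01979572 -1.94109324]
stand_seat s [([375.3, 295.0], 0.73)]
stand_seat t [([430.2, 351.2], 0.54), ([449.2, 359.1], 0.49)]
hook_top s [([344.8, 272.8], 0.65)]
hook_top t [([449.3, 359.0], 0.51)]
bin_handle s [([344.5, 313.8], 0.82), ([424.4, 283.7], 0.68), ([346.3, 356.8], 0.64)]
bin_handle t [([440.8, 220.6], 0.94), ([386.0, 156.4], 0.74)]
pred hook_top [347.15028248 270.18384415] [450.70214043 357.05120193] low [345.28214473 313.33010363] seat [374.89843625 293.61445864] [478.10501096 352.48866628]
to over seat [-59.8   0.4   2.3]
```

View pics/m8.png

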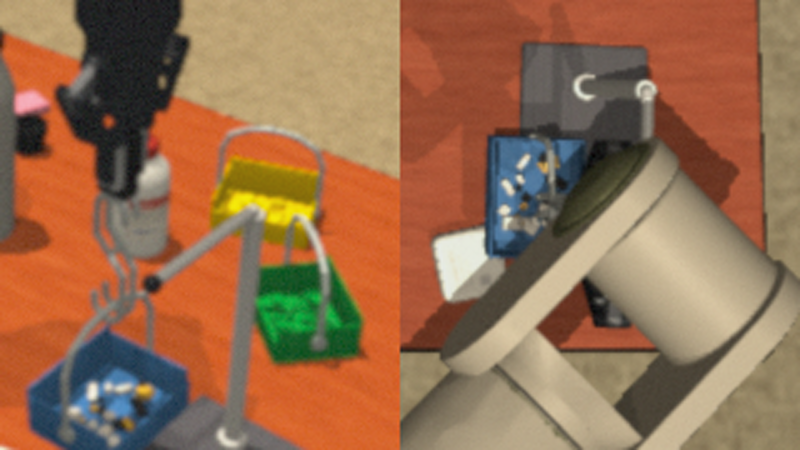

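>>> {"name": "send_rows", "arguments": {"targets": [[1,-0.002,0,0,0,0,0],[1,-0.005,0,0,0,0,0],[1,-0.007,0,0,0,0,0],[1,-0.009,0,0,0,0,0],[1,-0.01,0,0,0,0,0],[1,-0.009,0,0,0,0,0],[1,-0.008,0,0,0,0,0],[1,-0.005,0,0,0,0,0],[1,-0.003,0,0,0,0,0],[1,-0.002,0,0,0,0,0]]}}

```text
time_s: 26.55
eef_pos: [411.5, -316.2, 304.3]
ee_rot: [0.0, 0.716, 0.698, 0.0]
force: [0.0, 0.5, -2.4]
grip_width: 0.225
grip_force: 68.3
```

```bash
python3 - <<'E'
from h import *
s,p,M=tool();print(p,s["grip_width"],s["force"])
t=ctrl.capture("top");c=ctrl.capture("scene")
for q in("stand_seat","hook_top","bin_handle"):
  for n,cc in(("s",c),): print(q,n,[(np.round(d["point"],1).tolist(),round(d["score"],2)) for d in ctrl.landmark_of(q,cc)[:3]])
print(proj(c,p-[0,0,20]),proj(c,[412,-316,255]))
f=6
cv2.imwrite("pics/m9.png",cv2.resize(c["img"][235:325,330:430,::-1],None,fx=f,fy=f,interpolation=cv2.INTER_CUBIC))
E
```

```text
[ 411.53546992 -316.23782702  304.31413755] 0.22538778531088088 [ 0.02137436  0.51593249 -2.40967797]
stand_seat s [([373.2, 289.8], 0.57)]
hook_top s [([372.6, 283.7], 0.57)]
bin_handle s [([365.1, 326.6], 0.86), ([424.6, 282.8], 0.78), ([405.5, 246.4], 0.59)]
[373.7011949  282.19235689] [372.77378493 295.35075086]
```

View pics/m9.png

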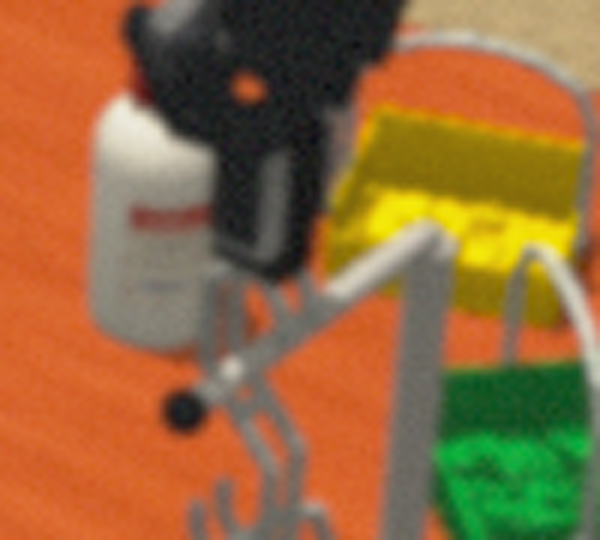

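>>> {"name": "send_rows", "arguments": {"targets": [[1,0,0,0.002,0,0,0],[1,0,0,0.004,0,0,0],[1,0,0,0.005,0,0,0],[1,0,0,0.005,0,0,0],[1,0,0,0.004,0,0,0],[1,0,0,0.003,0,0,0],[1,0,0,0.002,0,0,0],[1,0,0,0.001,0,0,0],[1,0,0,0,0,0,0],[1,0,0,0,0,0,0]]}}

```text
time_s: 28.05
eef_pos: [411.5, -316.2, 278.4]
ee_rot: [0.0, 0.716, 0.698, -0.0]
force: [-0.5, 1.1, -1.5]
grip_width: 0.226
grip_force: 68.3
```

>>> {"name": "send_rows", "arguments": {"targets": [[1,0,0,0.001,0,0,0],[1,0,0,0.001,0,0,0],[1,0,0,0.001,0,0,0],[1,0,0,0,0,0,0],[1,0,0,0,0,0,0],[1,0,0,0,0,0,0],[1,0,0,0,0,0,0],[1,0,0,0,0,0,0],[1,0,0,0,0,0,0],[1,0,0,0,0,0,0]]}}

```text
time_s: 29.3
eef_pos: [411.5, -316.2, 275.4]
ee_rot: [0.0, 0.716, 0.698, -0.0]
force: [-0.3, 0.0, 2.5]
grip_width: 0.226
grip_force: 68.8
```

>>> {"name": "send_rows", "arguments": {"targets": [[0.4,0,0,0,0,0,0],[0.3,0,0,0,0,0,0],[0.2,0,0,0,0,0,0],[0,0,0,0,0,0,0],[-0.2,0,0,0,0,0,0],[-0.4,0,0,0,0,0,0],[-0.6,0,0,0,0,0,0],[-0.6,0,0,0,0,0,0],[-0.6,0,0,0,0,0,0],[-0.6,0,0,0,0,0,0]], "squeeze": 20}}

```text
time_s: 30.55
eef_pos: [411.5, -316.2, 275.3]
ee_rot: [-0.0, 0.716, 0.698, -0.0]
force: [-0.5, 1.3, -0.6]
grip_width: 0.8
grip_force: 0.0
```

>>> {"name": "send_rows", "arguments": {"targets": [[-0.6,0,0,-0.003,0,0,0],[-0.6,0,0,-0.006,0,0,0],[-0.6,0,0,-0.01,0,0,0],[-0.6,0,0,-0.015,0,0,0],[-0.6,0,0,-0.02,0,0,0],[-0.6,0,0,-0.02,0,0,0],[-0.6,0,0,-0.02,0,0,0],[-0.6,0,0,-0.015,0,0,0],[-0.6,0,0,-0.01,0,0,0],[-0.6,0,0,0,0,0,0]]}}

```text
time_s: 31.8
eef_pos: [411.6, -316.3, 395.0]
ee_rot: [0.001, 0.716, 0.698, -0.0]
force: [0.9, 0.0, -0.1]
grip_width: 0.796
grip_force: 0.0
```

>>> {"name": "send_rows", "arguments": {"targets": [[-0.6,0,0,0,0,0,0],[-0.6,0,0,0,0,0,0],[-0.6,0,0,0,0,0,0],[-0.6,0,0,0,0,0,0],[-0.6,0,0,0,0,0,0],[-0.6,0,0,0,0,0,0],[-0.6,0,0,0,0,0,0],[-0.6,0,0,0,0,0,0],[-0.6,0,0,0,0,0,0],[-0.6,0,0,0,0,0,0]]}}

```text
time_s: 33.05
eef_pos: [411.5, -316.2, 394.3]
ee_rot: [0.0, 0.716, 0.698, -0.0]
force: [-0.4, -0.1, 0.4]
grip_width: 0.803
grip_force: 0.0
```

```bash
python3 - <<'E'
from h import *
import time
s,p,M=tool();print(p,s["grip_width"],s["force"])
a=ctrl.capture("scene")
P=[]
for n in range(3):
    c=ctrl.capture("scene");d=ctrl.landmark_of("hook_grip",c);P.append([np.round(x["point"],1).tolist() for x in d[:2]])
print(P,"diff",np.abs(a["img"].astype(float)-c["img"])[220:370,310:420].mean(),np.abs(a["img"].astype(float)-c["img"])[220:370,100:210].mean())
for q in("hook_top","hook_low","bin_handle","bin"):print(q,[(np.round(d["point"],1).tolist(),round(d["score"],2)) for d in ctrl.landmark_of(q,c)[:3]])
for z in(292,255,155,43):print(proj(c,[411.5,-316,z]).round(1))
cv2.imwrite("pics/m10.png",cv2.resize(c["img"][190:390,280:460,::-1],None,fx=3,fy=3,interpolation=cv2.INTER_CUBIC))
E
```

```text
[ 411.49803043 -316.18952507  394.30437129] 0.8031750882229698 [-0.35322776 -0.1347969   0.38189003]
[[[376.4, 274.7]], [[370.7, 276.6], [357.6, 285.6]], [[373.4, 277.1]]] diff 2.632929292929293 2.632343434343434
hook_top [([369.2, 293.7], 0.87)]
hook_low [([368.3, 337.9], 0.96)]
bin_handle [([365.7, 340.6], 0.98), ([407.0, 243.6], 0.81), ([422.7, 283.0], 0.63)]
bin [([365.8, 381.0], 0.94), ([409.2, 278.1], 0.77), ([420.3, 323.8], 0.75)]
[373.8 278.6]
[372.6 295.5]
[369.5 338.2]
[366.4 381.6]
```

View pics/m10.png

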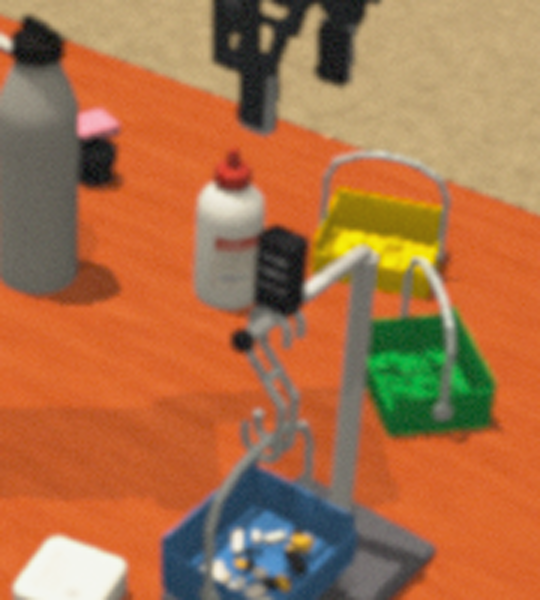

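The S-hook sits on the arm with the bin hanging in its lower bend. Nothing is moving: the image change at the bin is no more than camera noise. The gripper is clear.

```bash
python3 -c "
from rig import ctrl
print(ctrl.finish_job())"
```

```text
the job is handed in; nothing more can be done
None
```

I hung the S-hook by its upper bend on the stand's arm, with the blue bin hanging level from its lower bend, then handed the job in at about 33 s. The last picture showed the bin at rest and clear of the post and the gripper clear of everything; the hand-in returned no verdict.

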